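Shut and latch an insulated food carrier

TASK

Close up the blue insulated food carrier for storage: press its lid down until it is fully shut, and only then flip both red-handled latch levers on its front down past centre, so that each snaps over and stays down. Do it by pushing with the fingertips, without lifting or shoving the carrier, and leave everything else on the table where it is.

Things in the scene. Friction and masses are not known exactly. Their poses are not given: they have to be found in the camera images.
- carrier: Blue insulated plastic food carrier standing loose on the table, 280 mm deep (x) x 360 wide (y) x 205 high with its lid shut, 4 to 6 kg in all. Origin at the centre of its underside. Its -x face is the front, which looks roughly towards the robot and carries the two latches; +y is the robot's left.
- lid_press (a point): The place to press on the lid: on its upper surface, mid-width, 35 mm behind its front edge. The lid is a slab 280 x 360 x 35 mm hinged along the carrier's rear (+x) top edge, 170 mm up and 245 mm from this point. Fully shut, this point is 205 mm above the table; it starts 45 to 90 mm higher. The hinge is stiff: the lid stays where it is left, and a few newtons here push it down.
- latch_left (a joint): Toggle latch lever on the front, 90 mm left (+y) of the middle. 0 = open: it sticks out and 40 degrees up. 2.18 rad = closed: it hangs down along the front. Its spring changes over at 1.09 (lever 22 degrees below level): let go before, it springs back open; beyond, it snaps shut by itself. Pressing down near its end takes about 8 N at first, less towards centre.
- latch_left_tip (a point): Middle of the free end of the left lever, 85 mm from its pivot. The lever is a flat steel plate 28 mm wide; its outer 46 mm wear a red plastic grip 7 mm thick.
- latch_left_hinge (a point): Pivot of the left lever, fixed on the carrier: 14 mm in front of the front face and 155 mm above its underside; the pivot axis runs along the carrier's y.
- latch_right (a joint): The same latch 90 mm right (-y) of the middle: 0 = open, 2.18 rad = closed, changes over at 1.09.
- latch_right_tip (a point): Middle of the free end of the right lever, 85 mm from its pivot, as on the left.
- latch_right_hinge (a point): Pivot of the right lever, as on the left.
- squeeze: Loose bystander, to be left where it stands: red squeeze bottle, 56 mm across, 190 high, towards the robot and to one side of the carrier. Origin under its centre.
- tumbler: Loose bystander, to be left where it stands: amber tumbler, 72 mm across, 110 high, in front of the carrier between the two levers. Origin under its centre.
- spoon: Loose bystander, to be left where it stands: serving spoon 240 mm long lying on the table in front of the carrier, below the levers; its x axis runs along it.
- spray: Loose bystander, to be left where it stands: white spray bottle with blue head, 76 mm across, 211 high, on the other side. Origin under its centre.

How it is judged:
On the way, in this order (a step that is already met when the one before it is completed fails the run):
1. the lid is pressed fully shut while both latch levers are still open (z of lid_press in the frame of carrier below 0.21 m and value of joint each of latch_left, latch_right below 1.09 rad), for 0.2 s.
2. both latch levers are snapped down (value of joint each of latch_left, latch_right above 2.05 rad), for 0.2 s.
At the end, for the whole second after the job is handed in: The lid is shut (its pressing point within 5 mm of fully down), both latch levers are snapped down (2.05 rad or more), the carrier stands flat and still within 30 mm of where it was, and the squeeze bottle, tumbler, spoon and spray bottle are each within 30 mm of where they were (all of step 2 and z of lid_press in the frame of carrier below 0.21 m and distance of each of carrier, squeeze, tumbler, spoon, spray from where it was at the start of the episode below 0.03 m and angle between carrier's own z axis and vertical below 0.03 rad and linear speed of carrier below 0.01 m/s); the robot touches nothing.
It fails at once if a latch lever is flipped past centre while the lid is still up (z of lid_press in the frame of carrier above 0.215 m and value of joint any of latch_left, latch_right above 1.09 rad).
It fails at once if the lid is lifted instead of pressed down (z of lid_press in the frame of carrier above 0.305 m).
It fails at once if the carrier is lifted, tipped or shoved more than 30 mm (distance of carrier from where it was at the start of the episode above 0.03 m or angle between carrier's own z axis and vertical above 0.1 rad).
It fails at once if another thing on the table is lifted, carried or moved more than 30 mm (distance of any of squeeze, tumbler, spoon, spray from where it was at the start of the episode above 0.03 m).
It also fails if it takes over 72 s, if anything falls off the work surface, if the arm or the gripper's body presses on something with over 40 N, if the wrist force passes 120 N, or if a joint passes its speed limit or range.

ROBOT

A 6-joint arm with a two-finger parallel gripper is mounted at the origin on the work surface. World frame = base frame: x ahead of the robot, y to its left, z up, the work surface at z = 0. Lengths are in m, angles in rad, forces in N, time in s.
With the tool pointing down it reaches from about 0.15 to 0.775 m from the base axis. Payload 6.1 kg.
Tool frame: the origin (TCP) lies at the very end of the fingers, on their centre line; the grasp point (between the pads) lies 19 mm behind it; z points along the fingers, y is the line along which they close (so a half turn about z gives the same grasp; the last joint's range is limited). The gripper opens to 85 mm and grips with 20 to 120 N. Pads are 22 mm wide; open, the fingers measure 114 mm over their backs; the gripper's body (76 mm by 85 mm) begins 54 mm behind the grasp point. The pads swing forward as they close: fully open they stand 13 mm farther back than shut.
Start: joints at [-1.207, 0.126, -0.04, 1.405, 0, 1.571], TCP at [0.187, -0.491, 0.231] pointing down, gripper open.
Joint ranges: [-2.72, 2.72], [-0.95, 1.95], [-1.27, 1.35], [-1.78, 2.02], [-1.46, 1.47], [-3.14, 3.14]. Speed limits (rad/s): [2.39, 2.39, 3.01, 3.14, 3.14, 3.14].

INTERFACE

Orientations are given as [roll, pitch, yaw] about the fixed x, y, z axes, in that order (R = Rz(yaw) Ry(pitch) Rx(roll)).
In Python, from rig import telemetry, vision, env gives the robot as it stands. The module is installed in compiled form; this text tells all that it offers.
- The arm moves only by the shell command python3 -m crank 'ROWS' [FORCE]. ROWS is JSON, a list that holds one entry, the list of rows, each a list of 7 numbers: the turn, a rotation vector about the tool's x, y, z in rad, then the shift along the tool's x, y, z in mm, then the opening, from 0 (shut) to 1 (fully open). In form: [[[wx, wy, wz, x, y, z, gripper], ...]]. A call has 1 to 20 rows; each row shifts and turns the commanded pose from where the row before left it, along the tool's axes as they then stand; what a row does not reach is not made up. A row lasts 1/8 s, in which the tool goes at most 62.5 mm and 10.7 degrees, less where a joint would pass 70% of its speed; a pose out of reach is approached as far as the arm can. A call is refused whole if a number of a shift passes 62.5 or a number of a turn 0.188, either way. A call with a gripper value outside its range is refused whole. The fingers move at their own pace and stop on an object; FORCE is the grip in N (left out, the last holds). Time passes only in rows, so rows that do not move let the fingers close. It gives the time, the measured TCP pose, the force, the opening and the grip force at its end, in the units of the state.
- telemetry.state(): the state, without advancing time (a new reading comes with each control period).
- vision.snapshot(name): name is "scene" or "top"; returns a dict with "image" (400x640x3 uint8, blue, green, red), "depth" (400x640 float32, m along the optical axis (not along the pixel's ray), 0 where there is no reading), "mtx" (3x3 intrinsics, pixels), "k1" (the pictures are not rectified: a ray, as slopes to the right and down, at radius r is drawn at 1 + k1 r^2 times it, then the intrinsics apply), "eye" and "attitude" of the camera in the world. Camera axes: x right, y down, z forward; pixel columns grow to the right and rows downward; lengths in m; the calibration is good to about 2 mm. A picture is of the moment at which its call begins.
- env.close_job(): hands the job in; it is judged then, once.
The state is a dict: "clock": time; "joints": joint angles; "qvel": joint speeds; "joint_efforts": joint torques, N m; "eef_pos": TCP position; "tcp_rot": TCP orientation; "contact_force": force on the tool from outside, world axes, zero at the start; "wrist_torque": the same for the moment, N m; "gripper_width": opening from 0.0 (shut) to 1.0 (fully open); "gripper_force": force on a finger pad.
Only numpy, scipy, OpenCV 4.12 (cv2) and the standard library are available. Lean on these libraries where they do the work, as an engineer would, in place of code of your own. Each camera call takes 0.05 s, during which the arm holds its last target. There are 200 camera calls.

## Working session

There is one attempt and no reset: what is moved stays moved. The work goes in short steps, Python scripts to look and compute and a shell command to move; the robot and the scene stay as the last step left them, time stands still between calls to the robot, and variables do not carry over. Pictures are saved under pics/ and viewed, at most 10 in all, crops included, and the job is handed in when it is done.

```bash
mkdir -p pics; cat > h.py <<'E'
import numpy as np, cv2
from scipy.spatial.transform import Rotation as R
from rig import telemetry, vision, env
def snap(n):
    s=vision.snapshot(n); return s
def att(s):
    a=np.array(s["attitude"],float)
    return a if a.shape==(3,3) else (R.from_euler('xyz',a).as_matrix() if a.size==3 else R.from_quat(a).as_matrix())
def cloud(s):
    K=np.array(s["mtx"]);h,w=s["depth"].shape
    u,v=np.meshgrid(np.arange(w),np.arange(h))
    p=np.stack([u,v],-1).reshape(-1,1,2).astype(np.float64)
    n=cv2.undistortPoints(p,K,np.array([s["k1"],0,0,0.])).reshape(h,w,2)
    c=np.concatenate([n,np.ones((h,w,1))],-1)*s["depth"][...,None]
    return c@att(s).T+np.array(s["eye"])
E
python3 - <<'E'
from h import *
for n in("scene","top"):
    s=snap(n); cv2.imwrite(f"pics/{n}0.png",s["image"]); print(n,s["eye"],s["attitude"],s["k1"],s["mtx"])
    P=cloud(s); np.save(n+"0.npy",P)
    hsv=cv2.cvtColor(s["image"],cv2.COLOR_BGR2HSV)
    m=((hsv[...,0]<8)|(hsv[...,0]>172))&(hsv[...,1]>130)&(hsv[...,2]>60)
    k,l,st,c=cv2.connectedComponentsWithStats(m.astype(np.uint8))
    for i in range(1,k):
        if st[i,4]>40:
            q=P[(l==i)&(s["depth"]>0)]; print("red",c[i].round(),st[i,4],np.median(q,0).round(3),q.min(0).round(3),q.max(0).round(3))
print(telemetry.state())
E
```

```text
scene [0.57962126 0.29518707 1.05180825] [-2.81249339 -0.00629694  3.05482442] -0.07478956133559228 [[366.57484248   0.         317.28323209]
 [  0.         366.57484248 196.5558672 ]
 [  0.           0.           1.        ]]
red [377.  99.] 578 [ 0.339 -0.321  0.115] [ 0.274 -0.478 -0.001] [ 0.36 -0.31  0.19]
red [352. 156.] 139 [ 0.452 -0.097  0.199] [ 0.433 -0.112  0.182] [ 0.471 -0.082  0.217]
red [348. 223.] 177 [0.482 0.079 0.198] [0.463 0.015 0.012] [0.501 0.094 0.217]
top [0.47441395 0.01040382 1.39730689] [-3.07788344 -0.00762955 -1.57348019] -0.11878261724092495 [[455.56144529   0.         317.32454793]
 [  0.         455.56144529 184.63946716]
 [  0.           0.           1.        ]]
red [288. 211.] 164 [0.482 0.078 0.2  ] [0.463 0.063 0.18 ] [0.503 0.094 0.22 ]
red [355. 222.] 160 [ 0.452 -0.098  0.201] [ 0.432 -0.112  0.178] [ 0.473 -0.083  0.218]
red [437. 264.] 344 [ 0.334 -0.331  0.143] [ 0.295 -0.402 -0.002] [ 0.362 -0.313  0.19 ]
{'clock': 0.1, 'joints': array([-1.20701744e+00,  1.26357764e-01, -4.05104901e-02,  1.40539374e+00,
       -3.17123821e-06,  1.57077520e+00]), 'qvel': array([-1.10080672e-04,  1.09902131e-05,  2.06962760e-03,  1.18137999e-03,
       -6.43405993e-04, -1.76412638e-04]), 'joint_efforts': array([-7.85164520e-04, -4.36901879e+01,  3.53606558e+01,  1.36522780e-02,
       -1.25507145e-04, -3.70344310e-06]), 'eef_pos': array([ 0.18666884, -0.49030318,  0.23058476]), 'tcp_rot': array([-3.14012699e+00,  3.14027058e-06,  3.63800018e-01]), 'contact_force': array([-0.44354181,  0.71098375, -0.66251946]), 'wrist_torque': array([-0.00552686, -0.00360229, -0.01778533]), 'gripper_force': 0.0, 'gripper_width': 0.9967676331159033}
```

View pics/scene0.png

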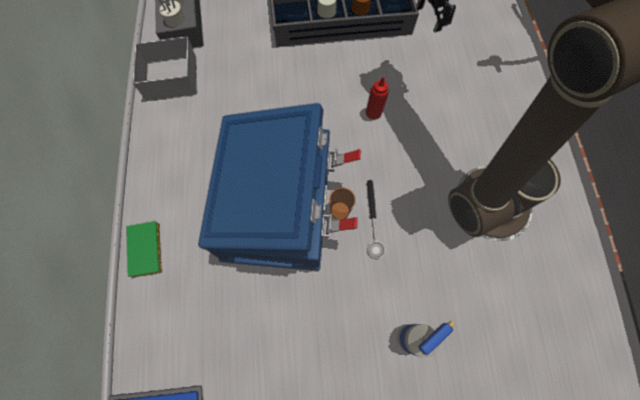

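View pics/top0.png

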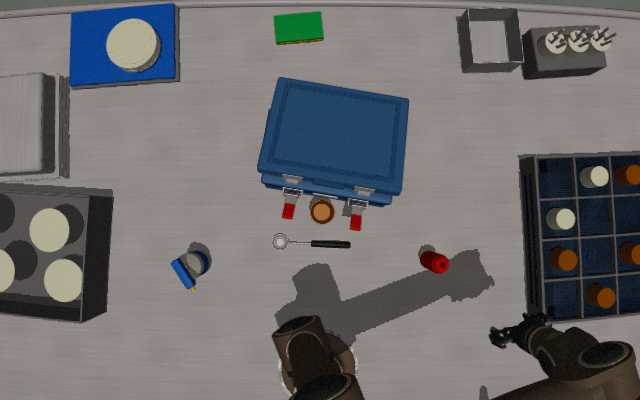

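The scene view shows the carrier with its lid ajar, the red levers at (352,156) and (348,223), and the tumbler between them at (342,202). The spoon is at (373,215), the squeeze bottle at (377,99) and the spray bottle at (420,338). The top view agrees, with the levers at (288,211) and (355,222) and the lid's front edge near rows 180–195. Next I compute the targets from the cloud.

```bash
python3 - <<'E'
from h import *
L=[];tips={}
s=snap("top");P=cloud(s)
hsv=cv2.cvtColor(s["image"],cv2.COLOR_BGR2HSV)
m=(((hsv[...,0]<8)|(hsv[...,0]>172))&(hsv[...,1]>130)&(hsv[...,2]>60))&(P[...,0]>.4)&(P[...,2]>.1)
l=P[m&(P[...,1]>0)].mean(0); r=P[m&(P[...,1]<0)].mean(0)
print("grip centres",l,r)
yaw=-np.arctan2(*(l-r)[:2]); print("yaw from levers",yaw)
b=(abs(hsv[...,0].astype(int)-108)<12)&(hsv[...,1]>90)&(P[...,0]>.45)&(P[...,0]<.95)&(abs(P[...,1])<.3)&(P[...,2]>.19)
k,lab,st,c=cv2.connectedComponentsWithStats(b.astype(np.uint8)); i=1+st[1:,4].argmax()
q=P[lab==i]; A=np.c_[q[:,:2],np.ones(len(q))]
for _ in range(4):
    co=np.linalg.lstsq(A,q[:,2],rcond=None)[0]; e=abs(A@co-q[:,2]); A,q=A[e<.006],q[e<.006]
print("plane",co,len(q))
rect=cv2.minAreaRect(q[:,:2].astype(np.float32)); print(rect)
ex=np.array([np.cos(yaw),np.sin(yaw)]); ey=np.array([-ex[1],ex[0]])
mid=(l+r)[:2]/2
# grip centre 62mm from pivot at +40deg
h=mid+ex*.062*np.cos(.698); print("pivot mid",h)
f=h+ex*.014
for t in (.03,.05): 
    p=f+ex*t; print("press",t,p,"lid z",co@[*p,1])
print("pivots",h+ey*.09,h-ey*.09)
for sgn in(1,-1): print("push d=.055",h+sgn*ey*.09-ex*.055)
E
```

```text
grip centres [0.48260361 0.07821325 0.20024029] [ 0.45181476 -0.0984886   0.20008566]
yaw from levers -0.1725098970709064
plane [-0.40579749  0.07335374  0.53415425] 3535
((0.7000929117202759, -0.04943548142910004), (0.35785871744155884, 0.14855173230171204), 78.00946807861328)
pivot mid [ 0.51400415 -0.01829131]
press 0.03 [ 0.55735106 -0.02584416] lid z 0.30608682358009065
press 0.05 [ 0.5770542  -0.02927727] lid z 0.29783950700845874
pivots [0.52945315 0.07037282] [ 0.49855515 -0.10695545]
push d=.055 [0.47526951 0.07981387]
push d=.055 [ 0.44437151 -0.09751439]
```

```bash
python3 -m crank '[[[0,0,0.18,0,0,-50,0],[0,0,0.18,0,0,-50,0],[0,0,0.18,0,0,-50,0],[0,0,0,0,0,-20,0]]]'
```

```text
clock: 0.65
eef_pos: [0.1869, -0.4909, 0.4041]
tcp_rot: [3.139, -0.002, -0.178]
contact_force: [1.0, -0.1, -0.8]
gripper_width: 0.146
gripper_force: 0.0
```

```bash
python3 -m crank '[[[0,0,0,31,-52,0,0],[0,0,0,31,-52,0,0],[0,0,0,31,-52,0,0],[0,0,0,31,-52,0,0],[0,0,0,31,-52,0,0],[0,0,0,31,-52,0,0],[0,0,0,31,-52,0,0],[0,0,0,31,-52,0,0],[0,0,0,31,-52,0,0],[0,0,0,31,-52,0,0],[0,0,0,0,0,0,0],[0,0,0,0,0,0,0]]]'
```

```text
clock: 2.15
eef_pos: [0.5779, -0.065, 0.4013]
tcp_rot: [-3.116, 0.001, -0.124]
contact_force: [0.1, 0.3, -0.2]
gripper_width: 0.0
gripper_force: 0.0
```

```bash
python3 -m crank '[[[-0.025,0,0.048,3,-34,0,0],[0,0,0,0,0,40,0],[0,0,0,0,0,35,0],[0,0,0,0,0,15,0],[0,0,0,0,0,12,0],[0,0,0,0,0,12,0],[0,0,0,0,0,12,0]]]'
```

```text
clock: 3.02
eef_pos: [0.5816, -0.0611, 0.2772]
tcp_rot: [-3.115, -0.0, -0.118]
contact_force: [-2.0, -0.2, 4.1]
gripper_width: -0.001
gripper_force: 1.9
```

```bash
python3 -m crank '[[[0,0,0,0,0,12,0],[0,0,0,0,0,12,0],[0,0,0,0,0,12,0],[0,0,0,0,0,12,0],[0,0,0,0,0,10,0],[0,0,0,0,0,8,0],[0,0,0,0,0,5,0],[0,0,0,0,0,0,0]]]'; python3 -c "
from rig import telemetry as t;s=t.state();print(s['joints'],s['contact_force'])"
```

```text
clock: 4.03
eef_pos: [0.5818, -0.0598, 0.2054]
tcp_rot: [-3.115, 0.001, -0.116]
contact_force: [0.3, 0.1, 0.9]
gripper_width: 0.0
gripper_force: 0.0
[-0.1160253   0.24158219  0.0439054   1.37417078  0.02679173  3.1414842 ] [0.25164289 0.05610203 0.90921125]
```

```bash
python3 -m crank '[[[0,0,0,0,0,2,0],[0,0,0,0,0,2,0],[0,0,0,0,0,0,0],[0,0,0,0,0,0,0]]]'
```

```text
clock: 4.53
eef_pos: [0.582, -0.0599, 0.205]
tcp_rot: [-3.115, -0.003, -0.116]
contact_force: [-6.5, 0.6, 19.1]
gripper_width: 0.001
gripper_force: 9.3
```

The lid is against its stop at 19 N with z at 0.205. Next I rise and turn the wrist a quarter turn, because joint 6 is at its limit.

```bash
python3 -m crank '[[[0,0,0,0,0,-30,0],[0,0,0,0,0,-50,0],[-0.026,0,0,0,0,-25,0],[0,0,-0.168,0,0,0,0],[0,0,-0.168,0,0,0,0],[0,0,-0.168,0,0,0,0],[0,0,-0.168,0,0,0,0],[0,0,-0.168,0,0,0,0],[0,0,-0.168,0,0,0,0],[0,0,-0.168,0,0,0,0],[0,0,-0.168,0,0,0,0],[0,0,-0.168,0,0,0,0],[0,0,0,0,0,0,0]]]'
python3 - <<'E'
from h import *
s=snap("scene");cv2.imwrite("pics/scene1.png",s["image"][60:300,160:480])
P=cloud(s)
hsv=cv2.cvtColor(s["image"],cv2.COLOR_BGR2HSV)
m=(((hsv[...,0]<8)|(hsv[...,0]>172))&(hsv[...,1]>130)&(hsv[...,2]>60))&(P[...,0]>.4)&(P[...,2]>.14)
for g in (1,-1):
    q=P[m&(g*P[...,1]>0)]; print(len(q), q.mean(0) if len(q) else 0)
st=telemetry.state(); p=st["eef_pos"]; M=R.from_euler('xyz',st["tcp_rot"]).as_matrix()
print(p,st["tcp_rot"])
for t in((.475,.080,.30),(.4445,-.0975,.30)): print((M.T@(np.array(t)-p)*1000).round(1))
E
```

```text
clock: 6.15
eef_pos: [0.5814, -0.065, 0.3062]
tcp_rot: [-3.14, -0.003, 1.398]
contact_force: [1.3, 0.1, -0.1]
gripper_width: -0.003
gripper_force: 0.0
185 [0.48248701 0.0813297  0.20889767]
139 [ 0.45208048 -0.09663783  0.19934167]
[ 0.58135854 -0.06501802  0.30625048] [-3.13978692e+00 -2.66746086e-03  1.39702031e+00]
[ 124.4 -129.8    6.8]
[ -55.7 -129.2    6.3]
```

View pics/scene1.png

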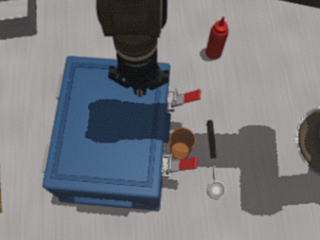

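The lid lies flat in the crop. Both red levers, at (185,97) and (180,163), are still up, and nothing has moved. Next is the right lever.

```bash
python3 -m crank '[[[0,0,0,-19,-43,0,0],[0,0,0,-19,-43,0,0],[0,0,0,-18,-43,0,0],[0,0,0,0,0,0,0],[0,0,0,0,0,40,0],[0,0,0,0,0,35,0],[0,0,0,0,0,10,0],[0,0,0,0,0,10,0],[0,0,0,0,0,10,0]]]'
```

```text
clock: 7.32
eef_pos: [0.4458, -0.0982, 0.2031]
tcp_rot: [3.14, -0.002, 1.4]
contact_force: [0.8, 0.6, 7.4]
gripper_width: -0.002
gripper_force: 3.1
```

```bash
python3 -m crank '[[[0,0,0,0,0,10,0],[0,0,0,0,0,10,0],[0,0,0,0,0,10,0],[0,0,0,0,0,10,0],[0,0,0,0,0,10,0],[0,0,0,0,0,10,0],[0,0,0,0,0,10,0],[0,0,0,0,0,8,0],[0,0,0,0,0,0,0],[0,0,0,0,0,0,0]]]'
```

```text
clock: 8.57
eef_pos: [0.4443, -0.0978, 0.1237]
tcp_rot: [-3.14, -0.003, 1.4]
contact_force: [-0.3, -1.0, 0.1]
gripper_width: 0.001
gripper_force: 0.0
```

```bash
python3 -m crank '[[[0,0,0,0,0,-45,0],[0,0,0,0,0,-60,0],[0,0,0,0,0,-60,0],[0,0,0,60,0,-11,0],[0,0,0,60,0,0,0],[0,0,0,60,0,0,0],[0,0,0,0,0,0,0],[0,0,0,0,0,0,0]]]'
python3 - <<'E'
from h import *
s=snap("scene");cv2.imwrite("pics/scene2.png",cv2.resize(s["image"][90:280,190:450],None,fx=2.5,fy=2.5))
E
```

```text
clock: 9.57
eef_pos: [0.4749, 0.0792, 0.3003]
tcp_rot: [-3.14, -0.002, 1.401]
contact_force: [-0.3, 0.1, 0.1]
gripper_width: -0.001
gripper_force: 0.0
```

View pics/scene2.png

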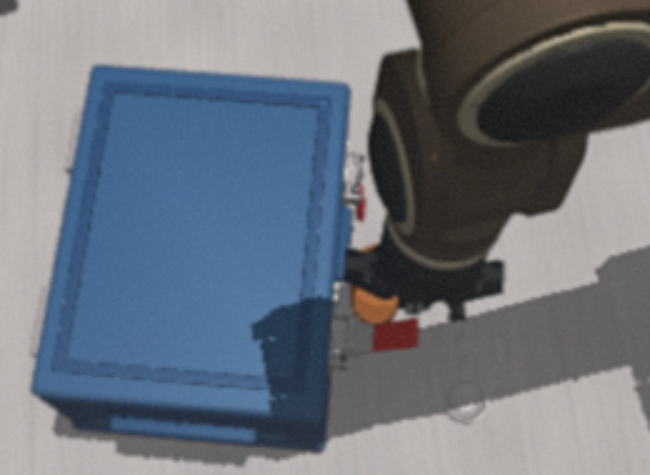

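The right lever now hangs down at crop (358,190), and the left one is still open at (395,333). Next is the left lever.

```bash
python3 -m crank '[[[0,0,0,0,0,40,0],[0,0,0,0,0,30,0],[0,0,0,0,0,10,0],[0,0,0,0,0,10,0],[0,0,0,0,0,10,0],[0,0,0,0,0,10,0],[0,0,0,0,0,10,0],[0,0,0,0,0,10,0],[0,0,0,0,0,10,0],[0,0,0,0,0,10,0],[0,0,0,0,0,10,0],[0,0,0,0,0,10,0],[0,0,0,0,0,7,0],[0,0,0,0,0,0,0],[0,0,0,0,0,0,0]]]'; python3 -m crank '[[[0,0,0,0,0,-45,0],[0,0,0,0,0,-60,0],[0,0,0,0,0,-60,0],[0,0,0,0,-50,-50,0],[0,0,0,0,-60,0,0],[0,0,0,0,-60,0,0],[0,0,0,0,0,0,0],[0,0,0,0,0,0,0]]]'
python3 - <<'E'
from h import *
s=snap("scene");cv2.imwrite("pics/scene3.png",cv2.resize(s["image"][60:370,190:510],None,fx=1.9,fy=1.9))
E
```

```text
clock: 11.5
eef_pos: [0.4749, 0.0796, 0.1232]
tcp_rot: [-3.14, -0.003, 1.4]
contact_force: [-0.6, 1.0, 0.2]
gripper_width: -0.001
gripper_force: 0.0
clock: 12.5
eef_pos: [0.3135, 0.107, 0.3332]
tcp_rot: [3.142, -0.003, 1.401]
contact_force: [-0.2, -0.3, 0.1]
gripper_width: -0.003
gripper_force: 0.0
```

View pics/scene3.png

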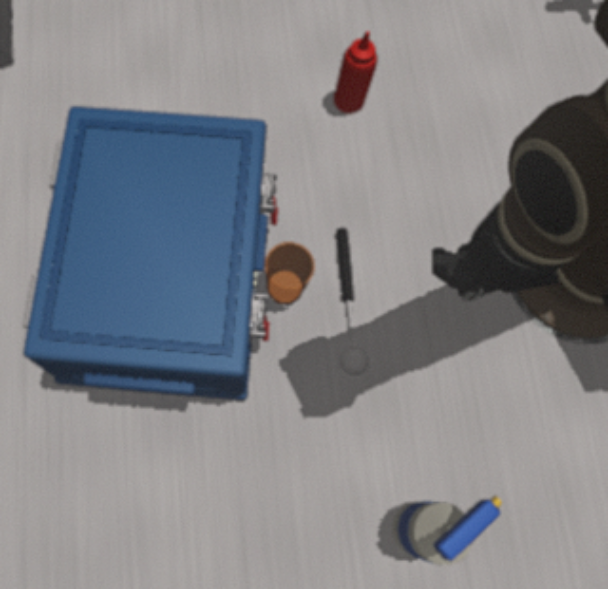

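Both levers hang down, at crop (273,213) and (264,327). The lid is shut, every bystander is where it was, and the arm is clear.

```bash
python3 -c "
from rig import env;print(env.close_job())"
```

```text
the job is handed in; nothing more can be done
None
```

I pressed the lid shut, flipped both latches down so they stayed down, and handed the job in at about 12.5 s; nothing else looked moved in the last picture, but the hand-in gave no verdict.

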